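# Swing the bail out and nest the caddy

### The arm

A 6-joint arm with a two-finger parallel gripper is mounted at the origin on the work surface. World frame = base frame: x ahead of the robot, y to its left, z up, the work surface at z = 0. Lengths are in m, angles in rad, forces in N, time in s.
With the tool pointing down it reaches from about 0.35 to 0.775 m from the base axis. Payload 7.3 kg.
Tool frame: the origin (TCP) lies at the very end of the fingers, on their centre line; the grasp point (between the pads) lies 19 mm behind it; y points along the fingers, z is the direction in which the jaws open and shut, and the axes are right-handed (so a half turn about y gives the same grasp; the last joint's range is limited). The gripper opens to 92 mm and grips with 3 to 60 N. Pads are 19 mm wide; open, the fingers measure 130 mm over their backs; the gripper's body (75 mm by 190 mm) begins 47 mm behind the grasp point.
Start: joints at [-1.294, 0.342, 1.524, -0, 1.275, -0.146], TCP at [0.215, -0.479, 0.227] pointing down, gripper open.
Joint ranges: [-2.53, 2.53], [-0.77, 2.02], [0.04, 2.7], [-1, 4.14], [0.28, 2.66], [-3.11, 3.11]. Speed limits (rad/s): [2.57, 2.57, 3.14, 3.14, 3.14, 3.14].

### API

Orientations are given as a unit quaternion [x, y, z, w].
In Python, from rig import monitor, imaging, job_done gives the robot as it stands.
- The arm moves only by the shell command python3 -m pendant 'ROWS' [OPENING]. ROWS is JSON, a list of rows, each a list of 4 numbers: the shift along the tool's x, y, z in cm, then the turn about the tool's y in rad. A call has 1 to 8 rows; each row is the pose to reach, as a shift and turn from the pose commanded when the call began, along the tool's axes at that moment; what a row does not reach only later rows make up. A row lasts 1/12 s, in which the tool goes at most 41.7 mm and 7.16 degrees, less where a joint would pass 70% of its speed; a pose out of reach is approached as far as the arm can. A call with a gripper value outside its range is refused whole. OPENING is the closure, from -1 (fully open) to 1 (shut), so that 0 is half open, set as the call begins (- or left out, the last holds). The fingers move at their own pace and stop on an object; the grip force is fixed at half the most. Time passes only in rows, so rows that repeat a pose let the fingers close. It gives the time, the measured TCP pose, the force and the opening at its end, in the units of the state.
- monitor.read_state(): the state, without advancing time (a new reading comes with each control period).
- imaging.grab_frame(name): name is "scene" or "top" or "wrist"; returns the picture (480x640x3 uint8, blue, green, red); there is no depth.
- imaging.calibration(name): a dict with "fov_y" (degrees; the focal length in pixels is half the picture's height over the tangent of half this angle, whatever the lens; pixels are square), "cx", "cy" (the principal point, pixels), "xyz" and "orientation" of the camera in the world; the wrist camera has in their place "T_tool_cam" (4x4, takes a point from camera to tool coordinates, whose origin is the TCP and whose axes are the tool frame's). Camera axes: x right, y up, looking along -z (the intrinsics and any distortion apply to the point x, -y, -z); pixel columns grow to the right and rows downward; lengths in m; the calibration is good to about 2 mm. A picture is of the moment at which its call begins: read the wrist's pose just before it. calibration takes no time and is no camera call.
- job_done(): hands the job in, once; it reports no verdict.
The state is a dict: "time_s": time; "joints": joint angles; "qd": joint speeds; "joint_efforts": joint torques, N m; "tool_pos": TCP position; "tool_rot": TCP orientation; "ft_force": force on the tool from outside, world axes, zero at the start; "wrist_torque": the same for the moment, N m; "gripper_width": opening from 0.0 (shut) to 1.0 (fully open).
Only numpy, scipy, OpenCV 4.12 (cv2) and the standard library are available. Lean on these libraries where they do the work, as an engineer would, in place of code of your own. Each camera call takes 0.05 s, during which the arm holds its last target. There are 200 camera calls.

### The job

One of the two bails of the steel tote is still swung in over its mouth: swing it out over the end of the tote as far as it goes. Then pick up the small handled caddy, lower it into the tote, lengthwise as the tote lies, until it stands flat on the tote's floor, and only then let go.

Things in the scene. Friction and masses are not known exactly. Their poses are not given: they have to be found in the camera images.
- tote: Open steel tote fixed to the bench, 130 (its x) by 190 (its y) by 80 mm high, walls and floor 4 mm. Origin: centre of its underside, at bench height; z up. Two alike U-shaped bails of 10 mm round bar straddle it, legs just outside the long walls, crossbars along x. The bail hinged at the +y end starts in; the one at the -y end is already out, its crossbar at y = -141 mm, 86 mm up.
- bail (a joint): Angle (rad) of the bail that starts in. Hinge along tote x at tote y = +75 mm, 62 mm up; crossbar centre circles it at 70 mm radius. 0: crossbar over the mouth (y = +9 mm, 86 mm up, 0.35 rad above level); upright at 1.22; stop at 2.44, fully out (y = +141 mm, 86 mm up). Starts at 0 to 0.5. Stiff, stays where left; 1 to 3 N at the crossbar moves it. Above 2.1 counts as out.
- bail_bar (a point): Centre of the crossbar of the bail that starts in: a straight round bar 10 mm thick and 142 mm long, along the tote's x; the middle 120 mm is free to grip from above or push.
- caddy: Loose open aluminium caddy, 0.25 to 0.5 kg, 90 (its x) by 150 (its y) mm, walls 50 mm high. Handle: a straight bar along y over the middle, 12 mm wide, 14 mm tall, its top 95 mm above the underside, on a post at each end (middle 130 mm free). Origin: centre of its underside; z up. Either end may point either way in the tote. The handleless flat tray nearby is not it.
Not all that is in view belongs to the job. What is shaped like the tote but orange is not meant. There is more than one size of the caddy; the job needs the smaller.

How it is judged:
On the way, in this order (a step that is already met when the one before it is completed fails the run):
1. the bail is swung out (value of joint bail above 2.1 rad), for 0.1 s.
2. the caddy is lowered into the tote in the gripper, to within about 25 mm of its floor (z of caddy in the frame of tote below 0.03 m and horizontal distance between caddy and tote below 0.03 m and contact force between the fingers and caddy above 0.5 N).
At the end, for the whole second after the job is handed in: The bail that was in stands out beyond the tote's end (joint above 2.1 rad), and the caddy stands at rest on the tote's floor: its underside less than 14 mm above the bench, its centre within 30 mm of the tote's centre, tilted less than 0.15 rad (value of joint bail above 2.1 rad and z of caddy in the frame of tote below 0.014 m and horizontal distance between caddy and tote below 0.03 m and angle between caddy's own z axis and vertical below 0.15 rad and linear speed of caddy below 0.03 m/s); the robot touches nothing.
It also fails if it takes over 64 s, if anything falls off the work surface, if the arm or the gripper's body presses on something with over 40 N, if the wrist force passes 120 N, or if a joint passes its speed limit or range.

## Working session

There is one attempt and no reset: what is moved stays moved. The work goes in short steps, Python scripts to look and compute and a shell command to move; the robot and the scene stay as the last step left them, time stands still between calls to the robot, and variables do not carry over. Pictures are saved under pics/ and viewed, about 8 in all and at most 12, crops included, and the job is handed in when it is done.

```bash
mkdir -p pics; ls
python3 - <<'E'
from rig import monitor, imaging
import cv2
print(monitor.read_state())
for n in ("top","scene","wrist"):
    print(n, imaging.calibration(n))
for n in ("top","scene"):
    cv2.imwrite(f"pics/{n}0.png", imaging.grab_frame(n))
E
```

```text
pics
{'time_s': 0.0, 'joints': array([-1.29397603e+00,  3.42727292e-01,  1.52503571e+00,  7.30452805e-06,
        1.27541373e+00, -1.46014933e-01]), 'qd': array([ 0.00135217,  0.00082563, -0.00035845,  0.00280998, -0.00018328,
       -0.00020969]), 'joint_efforts': array([-1.46781302e-03, -4.31246245e+01, -2.44219333e+01,  7.17184972e-02,
        5.59122430e-02, -1.17765535e-04]), 'tool_pos': array([ 0.21533148, -0.47834691,  0.22603608]), 'tool_rot': array([-0.148417  ,  0.6919216 , -0.69080356,  0.14834872]), 'ft_force': array([ 0.57255583,  1.06563287, -0.12849   ]), 'wrist_torque': array([0.02253304, 0.00972439, 0.06083795]), 'gripper_width': 0.9982160336879965}
top {'fov_y': 43.7331413170416, 'cx': 317.7187121452324, 'cy': 246.25339215697963, 'xyz': array([0.32531485, 0.01827988, 1.35340921]), 'orientation': array([ 0.02511643, -0.02762135, -0.69825779,  0.71487221])}
scene {'fov_y': 44.812006673597715, 'cx': 321.1211072272638, 'cy': 238.9536175191776, 'xyz': array([ 0.98128301, -0.21369824,  1.19485563]), 'orientation': array([0.21096126, 0.14141348, 0.55938501, 0.78904118])}
wrist {'fov_y': 64.40136673135294, 'cx': 316.4896936056735, 'cy': 242.55946347375183, 'T_tool_cam': array([[ 6.42770871e-04, -9.58809607e-01, -2.84048808e-01,
        -7.58678421e-02],
       [-5.69972087e-04,  2.84048469e-01, -9.58809753e-01,
        -1.59040768e-01],
       [ 9.99999631e-01,  7.78194872e-04, -3.63916631e-04,
         2.54074088e-04],
       [ 0.00000000e+00,  0.00000000e+00,  0.00000000e+00,
         1.00000000e+00]])}
```

View pics/top0.png

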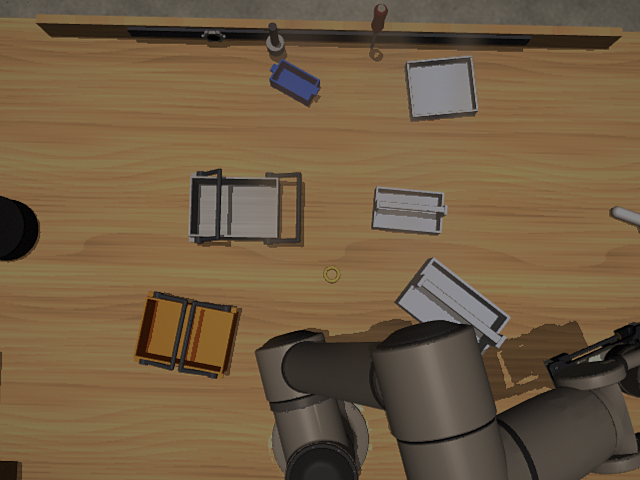

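View pics/scene0.png

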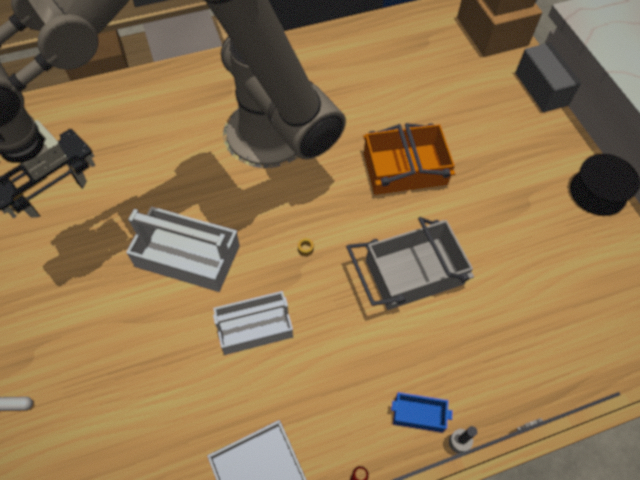

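The top view shows the steel tote at cols 190–300, rows 170–245. Its in-bail is at col ≈218 and its out-bail at col ≈300. The small caddy is at (408,210); the larger one is at (452,305). I'll enlarge the two that matter.

Run:
```python
import cv2, numpy as np
im=cv2.imread("pics/top0.png")
a=cv2.resize(im[160:260,180:313],None,fx=6,fy=6,interpolation=cv2.INTER_CUBIC)[:, :798]
b=cv2.resize(im[175:250,360:460],None,fx=6,fy=6,interpolation=cv2.INTER_CUBIC)
cv2.imwrite("pics/tote.png",a); cv2.imwrite("pics/caddy.png",b)
```

```text
(no output)
```

View pics/tote.png

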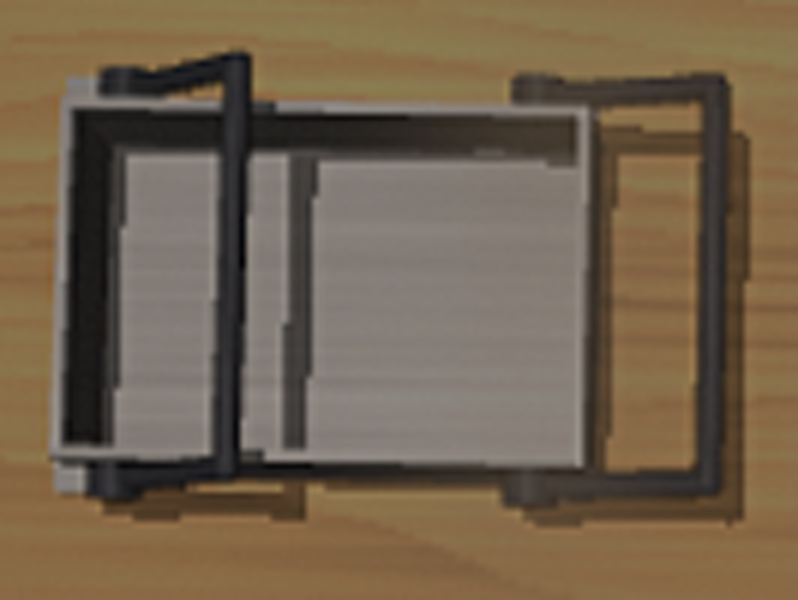

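View pics/caddy.png

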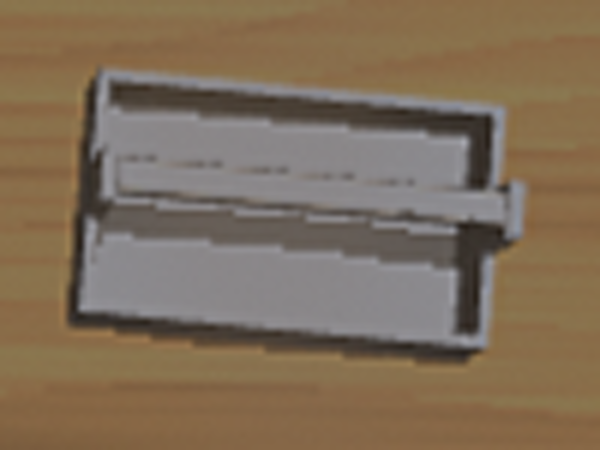

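Tote crop: rim corners at about (65,98), (598,105), (588,467) and (50,460), in-bail crossbar from (237,60) to (227,475), out-bail crossbar from (718,80) to (710,485). Caddy crop: rim corners at (100,72), (505,107), (487,350) and (75,322), handle from (110,178) to (520,210).

```bash
cat > h.py <<'E'
import numpy as np, cv2
from scipy.spatial.transform import Rotation as R
from rig import monitor, imaging
def cam(name, st=None):
    c=imaging.calibration(name); f=240/np.tan(np.radians(c["fov_y"])/2)
    if name=="wrist":
        T=np.eye(4); T[:3,:3]=R.from_quat(st["tool_rot"]).as_matrix(); T[:3,3]=st["tool_pos"]
        T=T@np.array(c["T_tool_cam"]); return f,c["cx"],c["cy"],T[:3,:3],T[:3,3]
    return f,c["cx"],c["cy"],R.from_quat(c["orientation"]).as_matrix(),np.array(c["xyz"])
def at(k,px,z):
    f,cx,cy,M,t=k
    p=np.atleast_2d(px).astype(float)
    d=np.c_[(p[:,0]-cx)/f,-(p[:,1]-cy)/f,-np.ones(len(p))]@M.T
    return t+d*((z-t[2])/d[:,2])[:,None]
def px(k,X):
    f,cx,cy,M,t=k; q=(np.atleast_2d(X)-t)@M
    return np.c_[cx-f*q[:,0]/q[:,2], cy+f*q[:,1]/q[:,2]]
def go(target, yaw=None):
    "shift (cm) in tool axes to world target; yaw = wanted world direction angle of tool z (mod pi); tilt reported"
    s=monitor.read_state(); M=R.from_quat(s["tool_rot"]).as_matrix()
    d=M.T@(np.array(target)-s["tool_pos"])*100
    out=[d.round(2)]
    zy=np.arctan2(M[1,2],M[0,2])
    if yaw is not None:
        a=(yaw-zy+np.pi/2)%np.pi-np.pi/2; out.append(("turn about tool y",round(-a*1.0,3)))
    print(*out,"zdir",round(zy,3))
E
python3 - <<'E'
from h import *
k=cam("top")
T=at(k,np.array([(65,98),(598,105),(588,467),(50,460)])/6+[180,160],.08)
print(T[:,:2].round(4),T.mean(0), [np.linalg.norm(T[i]-T[i-1]).round(4) for i in range(4)])
O=at(k,np.array([(718,80),(710,485)])/6+[180,160],.086); print("out",O.round(4))
for z in (.086,.1,.115): print("in",z,at(k,np.array([(237,60),(227,475)])/6+[180,160],z).round(4))
C=at(k,np.array([(100,72),(505,107),(487,350),(75,322)])/6+[360,175],.05)
print(C[:,:2].round(4),C.mean(0),[np.linalg.norm(C[i]-C[i-1]).round(4) for i in range(4)])
H=at(k,np.array([(103,178),(523,208)])/6+[360,175],.095); print("handle",H.round(4),H.mean(0),np.arctan2(*(H[0]-H[1])[[1,0]]))
s=monitor.read_state(); print(R.from_quat(s["tool_rot"]).as_matrix().round(3))
E
```

```text
[[0.5649 0.2914]
 [0.567  0.1003]
 [0.4366 0.1002]
 [0.4345 0.2916]] [0.50075195 0.19585723 0.08      ] [np.float64(0.1304), np.float64(0.1912), np.float64(0.1304), np.float64(0.1915)]
out [[0.5759 0.0573 0.086 ]
 [0.4307 0.0564 0.086 ]]
in 0.086 [[0.579  0.2293 0.086 ]
 [0.4302 0.2275 0.086 ]]
in 0.1 [[0.5762 0.2269 0.1   ]
 [0.429  0.2252 0.1   ]]
in 0.115 [[0.5732 0.2244 0.115 ]
 [0.4278 0.2227 0.115 ]]
[[ 0.5567 -0.112 ]
 [ 0.5473 -0.2609]
 [ 0.4576 -0.255 ]
 [ 0.4643 -0.1043]] [ 0.50646076 -0.18302248  0.05      ] [np.float64(0.0928), np.float64(0.1492), np.float64(0.0899), np.float64(0.1508)]
handle [[ 0.5109 -0.1091  0.095 ]
 [ 0.5037 -0.2579  0.095 ]] [ 0.50730846 -0.18349942  0.095     ] 1.5228986096323913
[[-0.912 -0.     0.41 ]
 [-0.41   0.001 -0.912]
 [-0.    -1.    -0.001]]
```

```bash
python3 -m pendant '[[-38.3,-2,-15.7,0.42],[-38.3,-2,-15.7,0.42],[-38.3,-2,-15.7,0.42],[-38.3,-2,-15.7,0.42],[-38.3,-2,-15.7,0.42],[-38.3,-2,-15.7,0.42],[-38.3,-2,-15.7,0.42],[-38.3,-2,-15.7,0.42]]' -1
python3 - <<'E'
from h import *
go([0.5,0.15,0.25],-np.pi/2)
E
```

```text
time_s: 0.77
tool_pos: [0.4382, -0.2431, 0.2422]
tool_rot: [-0.001, 0.707, -0.707, 0.001]
ft_force: [0.7, -0.5, -0.4]
gripper_width: 1.002
[ -6.28  -0.77 -39.29] ('turn about tool y', np.float64(0.003)) zdir -1.568
```

```bash
python3 -m pendant '[[-6.2,0,-33,0],[-6.2,0,-33,0],[-6.2,0,-33,0],[-6.2,0,-33,0],[-6.2,0,-33,0],[-6.2,0,-33,0],[-6.2,0,-33,0],[-6.2,0,-33,0]]'; python3 -m pendant '[[0,0,0,0],[0,0,0,0],[0,0,0,0]]'
python3 - <<'E'
from h import *
s=monitor.read_state(); im=imaging.grab_frame("wrist"); cv2.imwrite("pics/w1.png",im); k=cam("wrist",s)
print(s["tool_pos"])
th=0.83
P=[[.5,.1959+.075-.07*np.cos(a),.062+.07*np.sin(a)] for a in (.35,.6,.83)]
print(px(k,P))
E
```

```text
time_s: 1.43
tool_pos: [0.4977, 0.0849, 0.2421]
tool_rot: [0.001, -0.707, 0.707, -0.001]
ft_force: [0.8, -0.8, 0.0]
gripper_width: 1.001
time_s: 1.68
tool_pos: [0.4977, 0.0825, 0.2419]
tool_rot: [0.002, -0.707, 0.707, -0.001]
ft_force: [-0.0, 0.4, 0.1]
gripper_width: 0.997
[0.49766846 0.08251474 0.24187762]
[[170.68914026 219.91445614]
 [153.76460313 224.26858242]
 [133.82254542 227.96124059]]
```

View pics/w1.png

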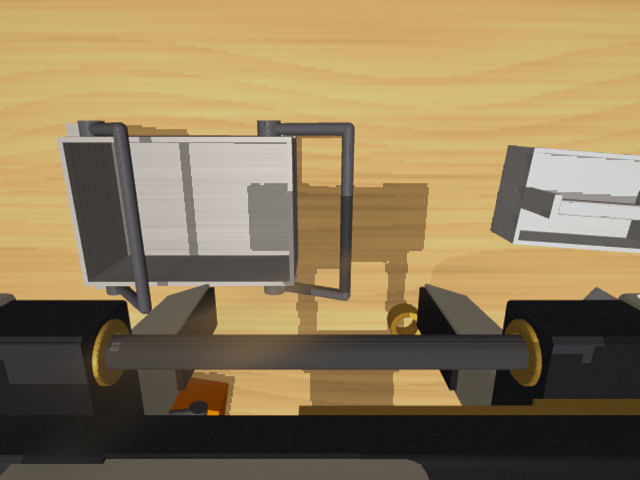

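The wrist view agrees with the top view. The in-bail crossbar runs from (120,127) to (145,308) and passes (134,228), which is where a bail at about 0.48 rad should project. The bar is therefore at about (0.500, 0.2236, 0.1137), and I'll grip it there.

```bash
python3 -m pendant '[[-0.2,2,-4,0],[-0.2,3,-8,0],[-0.2,4,-12,0],[-0.2,6,-14.1,0],[-0.2,9,-14.1,0],[-0.2,12,-14.1,0],[-0.2,14.4,-14.1,0],[-0.2,14.4,-14.1,0]]' 0; python3 -m pendant '[[0,0,0,0],[0,0,0,0],[0,0,0,0]]'; python3 -m pendant '[[0,0,0,0],[0,0,0,0],[0,0,0,0],[0,0,0,0],[0,0,0,0],[0,0,0,0]]' 1;python3 - <<'E'
from h import *
s=monitor.read_state(); p=s["tool_pos"]; hy,hz=.1959+.075,.062
a0=.83
for a in np.linspace(a0,.35+2.44,9): print(round(a-.35,2), ((-np.cos(a)+np.cos(a0))*-7).round(2), ((np.sin(a0)-np.sin(a))*7).round(2))
E
```

```text
time_s: 2.4
tool_pos: [0.4969, 0.2211, 0.0937]
tool_rot: [0.003, -0.706, 0.708, 0.003]
ft_force: [-0.9, -0.5, -0.7]
gripper_width: 0.51
time_s: 2.65
tool_pos: [0.5011, 0.2234, 0.1003]
tool_rot: [0.001, 0.707, -0.707, 0.002]
ft_force: [-0.3, 0.1, 1.0]
gripper_width: 0.497
time_s: 3.15
tool_pos: [0.4996, 0.2239, 0.0983]
tool_rot: [-0.001, 0.707, -0.707, 0.001]
ft_force: [0.4, 4.1, -3.9]
gripper_width: 0.113
0.48 -0.0 0.0
0.72 -1.39 -0.99
0.97 -2.99 -1.62
1.21 -4.68 -1.83
1.46 -6.38 -1.64
1.7 -7.98 -1.03
1.95 -9.39 -0.05
2.19 -10.51 1.23
2.44 -11.3 2.75
```

```bash
python3 -m pendant '[[0,-0.54,-0.66,0],[0,-0.99,-1.39,0],[0,-1.35,-2.17,0],[0,-1.62,-2.99,0],[0,-1.78,-3.83,0],[0,-1.83,-4.68,0],[0,-1.79,-5.53,0],[0,-1.64,-6.38,0]]'; python3 -m pendant '[[0,0.26,-0.82,0],[0,0.61,-1.6,0],[0,1.05,-2.33,0],[0,1.59,-3.01,0],[0,2.18,-3.6,0],[0,2.87,-4.13,0],[0,3.61,-4.57,0],[0,4.3,-4.9,0]]';  python3 -m pendant '[[0,0,0,0],[0,0,0,0],[0,0,0,0]]'
```

```text
time_s: 3.82
tool_pos: [0.4998, 0.2877, 0.1155]
tool_rot: [0.001, -0.707, 0.707, -0.001]
ft_force: [1.5, -4.9, -0.5]
gripper_width: 0.094
time_s: 4.48
tool_pos: [0.4996, 0.3374, 0.0709]
tool_rot: [-0.001, 0.707, -0.707, 0.001]
ft_force: [3.2, -1.4, 3.5]
gripper_width: 0.098
time_s: 4.73
tool_pos: [0.4996, 0.3373, 0.0709]
tool_rot: [-0.001, 0.707, -0.707, 0.001]
ft_force: [4.2, 1.2, -0.2]
gripper_width: 0.095
```

```bash
python3 -m pendant '[[0,0,0,0],[0,0,0,0],[0,0,0,0],[0,0,0,0],[0,-2,0,0],[0,-5,0,0],[0,-9,0,0],[0,-13,0,0]]' 0.35; python3 -m pendant '[[0,-5,0,0],[0,-6,4,-0.12],[-0.7,-6,48,-1.52],[-0.7,-6,48,-1.52],[-0.7,-6,48,-1.52],[-0.7,-6,48,-1.52],[-0.7,-6,48,-1.52],[-0.7,-6,48,-1.52]]'
python3 - <<'E'
from h import *
go([0.507,-0.183,0.25],-.05)
E
```

```text
time_s: 5.4
tool_pos: [0.4982, 0.3362, 0.2021]
tool_rot: [0.002, -0.707, 0.708, 0.0]
ft_force: [0.3, 0.2, 0.9]
gripper_width: 0.325
time_s: 6.07
tool_pos: [0.5035, 0.0697, 0.2612]
tool_rot: [-0.279, 0.65, -0.65, 0.279]
ft_force: [0.9, -0.9, -0.2]
gripper_width: 0.329
[18.07  1.12 17.66] ('turn about tool y', np.float64(-0.71)) zdir -0.76
```

```bash
python3 -m pendant '[[18,1,17.6,-0.71],[18,1,17.6,-0.71],[18,1,17.6,-0.71],[18,1,17.6,-0.71],[18,1,17.6,-0.71],[18,1,17.6,-0.71],[18,1,17.6,-0.71],[18,1,17.6,-0.71]]' -1; python3 -m pendant '[[0,0,0,0],[0,0,0,0],[0,0,0,0]]'
python3 - <<'E'
from h import *
s=monitor.read_state(); im=imaging.grab_frame("wrist"); cv2.imwrite("pics/w2.png",im); k=cam("wrist",s)
print(s["tool_pos"]); go([0.507,-0.183,0.12],-.05)
u=np.array([.048,1.0,0]); c=np.array([.507,-.183,.095])
print(px(k,[c,c+.05*u,c-.05*u]))
cv2.imwrite("pics/top2.png",cv2.resize(imaging.grab_frame("top")[140:290,150:470],None,fx=2.5,fy=2.5,interpolation=cv2.INTER_CUBIC))
E
```

```text
time_s: 6.73
tool_pos: [0.5056, -0.1852, 0.2505]
tool_rot: [0.486, -0.515, 0.515, -0.484]
ft_force: [-0.8, 0.4, -0.1]
gripper_width: 0.851
time_s: 6.98
tool_pos: [0.5063, -0.1792, 0.2513]
tool_rot: [-0.486, 0.514, -0.513, 0.486]
ft_force: [0.0, 1.3, -0.3]
gripper_width: 0.996
[ 0.50628867 -0.1791856   0.25134352]
[ 0.39 13.14  0.08] ('turn about tool y', np.float64(-0.005)) zdir -0.055
[[318.35063161 227.2103586 ]
 [317.95010875 167.68193733]
 [318.71753769 281.74242869]]
```

View pics/w2.png

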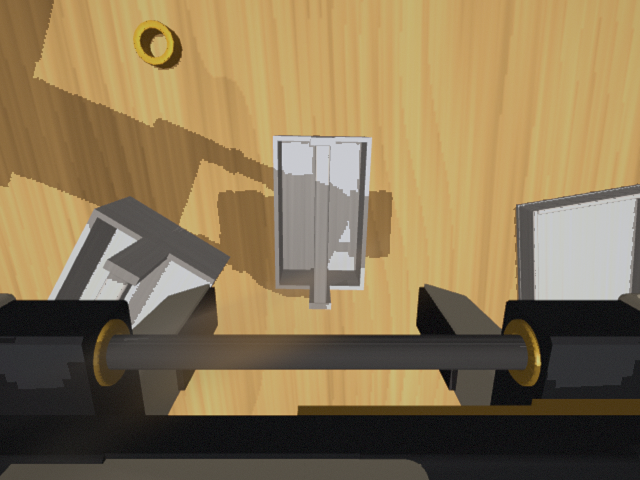

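View pics/top2.png

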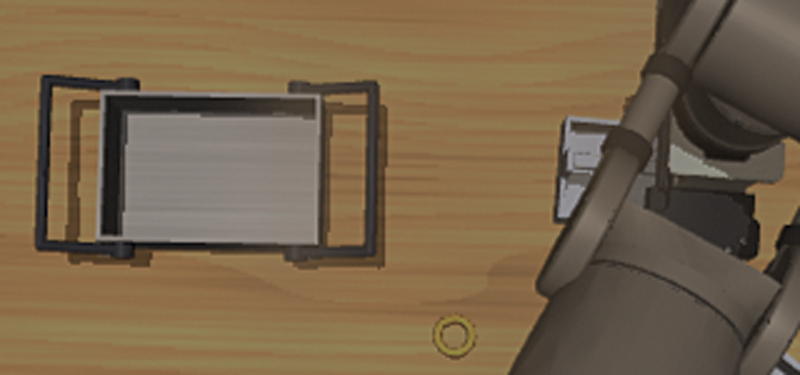

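The bail is now fully out: in the top crop its crossbar is at col ≈42, beyond the tote's end wall at col ≈100. In the wrist view the caddy's handle runs from (320,138) to (320,306), as predicted to about 1 mm, and nothing is in the way. I'll descend and grip.

```bash
python3 -m pendant '[[0.4,3,0.1,0],[0.4,6,0.1,0],[0.4,9,0.1,0],[0.4,12,0.1,0],[0.4,15,0.1,0],[0.4,17,0.1,0],[0.4,18.1,0.1,0],[0.4,18.1,0.1,0]]' 0; python3 -m pendant '[[0,0,0,0],[0,0,0,0],[0,0,0,0]]'; python3 -m pendant '[[0,0,0,0],[0,0,0,0],[0,0,0,0],[0,0,0,0],[0,0,0,0],[0,0,0,0],[0,0,0,0],[0,0,0,0]]' 1
```

```text
time_s: 7.75
tool_pos: [0.5057, -0.1828, 0.0678]
tool_rot: [-0.487, 0.515, -0.512, 0.486]
ft_force: [0.0, 0.7, -0.2]
gripper_width: 0.513
time_s: 8.0
tool_pos: [0.508, -0.1847, 0.0716]
tool_rot: [0.486, -0.513, 0.515, -0.486]
ft_force: [-0.3, 0.0, -0.9]
gripper_width: 0.504
time_s: 8.67
tool_pos: [0.5072, -0.1846, 0.0702]
tool_rot: [0.486, -0.514, 0.514, -0.486]
ft_force: [0.8, 0.6, -0.9]
gripper_width: 0.129
```

```bash
python3 -m pendant '[[0,-0.5,0,0],[0,-2,0,0],[0,-5,0,0],[0,-8,0,0],[0,-11,0,0],[0,-14,0,0],[0,-16,0,0],[0,-17,0,0]]'; python3 -m pendant '[[0,0,0,0],[0,0,0,0]]'
python3 - <<'E'
from h import *
go([0.501,0.195,0.24],.005); print(monitor.read_state()["gripper_width"])
E
```

```text
time_s: 9.33
tool_pos: [0.5075, -0.1848, 0.2432]
tool_rot: [0.485, -0.513, 0.515, -0.486]
ft_force: [0.7, 0.3, -3.7]
gripper_width: 0.127
time_s: 9.5
tool_pos: [0.5065, -0.1843, 0.2393]
tool_rot: [-0.486, 0.514, -0.513, 0.486]
ft_force: [-0.7, 1.0, -4.2]
gripper_width: 0.125
[-37.84  -0.04  -2.68] ('turn about tool y', np.float64(-0.061)) zdir -0.056
0.12505769736089242
```

```bash
python3 -m pendant '[[-1,0,-0.1,0],[-3,0,-0.2,-0.01],[-6,0,-0.5,-0.01],[-9,0,-0.7,-0.02],[-12,0,-0.9,-0.03],[-15,0,-1.1,-0.03],[-18,0,-1.3,-0.03],[-21,0,-1.5,-0.03]]'; python3 -m pendant '[[-3,0,-0.2,0],[-6,0,-0.4,0],[-9,0,-0.6,-0.01],[-12,0,-0.8,-0.02],[-14.5,0,-1,-0.03],[-16.2,0,-1.1,-0.03],[-16.7,0,-1.1,-0.03],[-16.7,0,-1.1,-0.03]]'; python3 -m pendant '[[0,0,0,0],[0,0,0,0],[0,0,0,0],[0,0,0,0]]'
python3 - <<'E'
from h import *
s=monitor.read_state(); print(s["gripper_width"],s["ft_force"],s["wrist_torque"])
go([0.501,0.195,0.24],.005)
cv2.imwrite("pics/w3.png",imaging.grab_frame("wrist"))
E
```

```text
time_s: 10.17
tool_pos: [0.5024, 0.0281, 0.2384]
tool_rot: [-0.494, 0.508, -0.505, 0.493]
ft_force: [0.1, -1.2, -2.5]
gripper_width: 0.127
time_s: 10.83
tool_pos: [0.496, 0.1945, 0.2385]
tool_rot: [0.503, -0.499, 0.498, -0.501]
ft_force: [0.2, -0.3, -3.4]
gripper_width: 0.126
time_s: 11.17
tool_pos: [0.4974, 0.1923, 0.2402]
tool_rot: [0.501, -0.499, 0.499, -0.501]
ft_force: [0.6, -0.2, -3.4]
gripper_width: 0.129
0.12940753240256475 [ 0.56334279 -0.15876842 -3.35551743] [ 0.02252993 -0.04713649 -0.01652838]
[-0.27  0.02  0.36] ('turn about tool y', np.float64(-0.002)) zdir 0.003
```

View pics/w3.png

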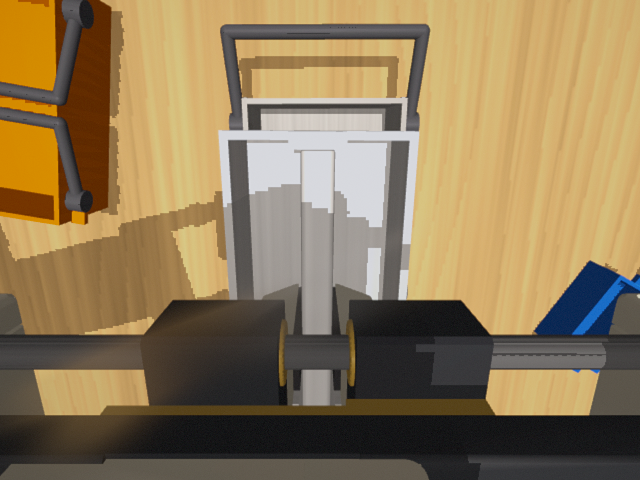

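The caddy hangs level in the grip and in line with the tote: caddy rim cols 220–418, tote end cols 243–406 behind it. I'll correct by 3–4 mm and lower it.

```bash
python3 -m pendant '[[-0.3,1,0.35,0],[-0.3,3,0.35,0],[-0.3,5,0.35,0],[-0.3,7,0.35,0],[-0.3,7.5,0.35,0],[-0.3,7.5,0.35,0]]'; python3 -m pendant '[[0,1,0,0],[0,2.5,0,0],[0,4,0,0],[0,5.5,0,0],[0,7,0,0],[0,8,0,0],[0,8.5,0,0],[0,8.5,0,0]]'; python3 -m pendant '[[0,0,0,0],[0,0,0,0],[0,0.1,0,0],[0,0.2,0,0],[0,0.3,0,0],[0,0.4,0,0],[0,0.5,0,0],[0,0.5,0,0]]'; python3 -m pendant '[[0,0,0,0],[0,0,0,0],[0,0,0,0]]'
```

```text
time_s: 11.72
tool_pos: [0.4998, 0.1959, 0.1633]
tool_rot: [0.502, -0.5, 0.498, -0.5]
ft_force: [0.4, 0.5, -3.9]
gripper_width: 0.13
time_s: 12.38
tool_pos: [0.5006, 0.1961, 0.0797]
tool_rot: [0.501, -0.499, 0.499, -0.501]
ft_force: [-0.4, -0.7, -3.5]
gripper_width: 0.126
time_s: 13.05
tool_pos: [0.5006, 0.1962, 0.075]
tool_rot: [0.501, -0.499, 0.499, -0.501]
ft_force: [0.2, 0.3, -3.5]
gripper_width: 0.129
time_s: 13.3
tool_pos: [0.5008, 0.1962, 0.0753]
tool_rot: [-0.501, 0.499, -0.499, 0.501]
ft_force: [0.4, -0.1, -3.2]
gripper_width: 0.129
```

Its weight is still on the wrist, so I'll ease down 1 mm at a time until the floor takes it.

```bash
python3 -m pendant '[[0,0.05,0,0],[0,0.1,0,0],[0,0.1,0,0],[0,0.1,0,0]]'; python3 -m pendant '[[0,0.05,0,0],[0,0.1,0,0],[0,0.1,0,0],[0,0.1,0,0]]'
```

```text
time_s: 13.63
tool_pos: [0.5008, 0.1962, 0.0743]
tool_rot: [-0.501, 0.499, -0.499, 0.501]
ft_force: [-0.1, -0.3, -2.6]
gripper_width: 0.132
time_s: 13.97
tool_pos: [0.5014, 0.1962, 0.0739]
tool_rot: [-0.5, 0.499, -0.499, 0.501]
ft_force: [1.1, 0.1, 4.0]
gripper_width: 0.129
```

The floor is carrying it (+4 N). I'll open partway, to stay clear of the rim, and go straight up.

```bash
python3 -m pendant '[[0,0,0,0],[0,0,0,0],[0,0,0,0],[0,0,0,0],[0,0,0,0]]' 0.15; python3 -m pendant '[[0,-1,0,0],[0,-3,0,0],[0,-6,0,0],[0,-9,0,0],[0,-12,0,0],[0,-15,0,0],[0,-18,0,0],[0,-19,0,0]]'; python3 -m pendant '[[15,0,0,0],[15,0,0,0],[15,0,0,0],[25,0,-3,0],[25,0,-3,0],[25,0,-3,0],[25,0,-3,0],[25,0,-3,0]]'; python3 -m pendant '[[0,0,0,0],[0,0,0,0],[0,0,0,0]]'
python3 - <<'E'
from h import *
im=imaging.grab_frame("top"); cv2.imwrite("pics/top3.png",cv2.resize(im[140:290,150:400],None,fx=3.2,fy=3.2,interpolation=cv2.INTER_CUBIC))
k=cam("top"); t=np.array([.5008,.1959,0])
for z,n in((.054,"rim"),(.099,"handle"),):
    h=np.array([.045 if n=="rim" else 0,.075,0])
    print(n,((px(k,[t+h+[0,0,z],t+h*[1,-1,1]+[0,0,z],t-h+[0,0,z],t-h*[1,-1,1]+[0,0,z]])-[150,140])*3.2).round(0))
E
```

```text
time_s: 14.38
tool_pos: [0.5006, 0.1962, 0.0731]
tool_rot: [0.501, -0.499, 0.499, -0.501]
ft_force: [-0.3, 0.3, -0.5]
gripper_width: 0.411
time_s: 15.05
tool_pos: [0.5021, 0.1966, 0.2688]
tool_rot: [-0.499, 0.497, -0.5, 0.503]
ft_force: [0.5, -0.4, 0.2]
gripper_width: 0.424
time_s: 15.72
tool_pos: [0.4711, -0.0559, 0.2634]
tool_rot: [-0.5, 0.5, -0.5, 0.5]
ft_force: [0.4, 0.1, 0.5]
gripper_width: 0.426
time_s: 15.97
tool_pos: [0.472, -0.0525, 0.2632]
tool_rot: [-0.501, 0.499, -0.498, 0.502]
ft_force: [-0.1, 0.4, 0.0]
gripper_width: 0.425
rim [[167. 152.]
 [386. 157.]
 [382. 288.]
 [162. 282.]]
handle [[152. 207.]
 [379. 213.]
 [379. 213.]
 [152. 207.]]
```

View pics/top3.png

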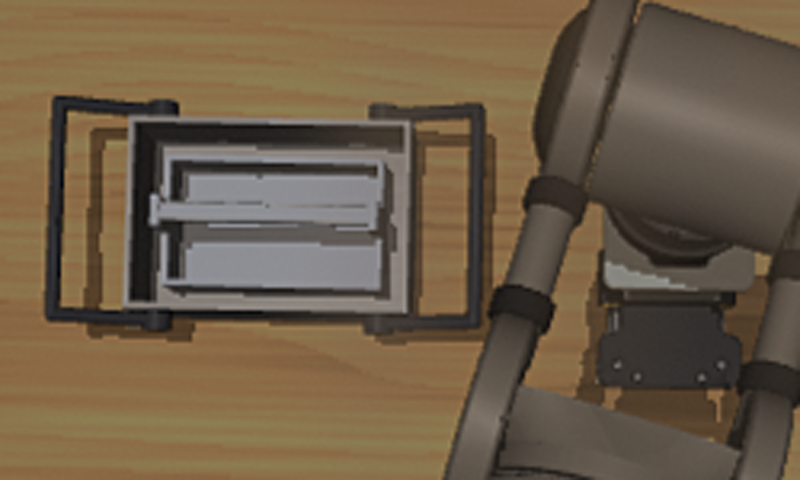

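The caddy stands flat inside the tote. Its rim spans about (163,153) to (384,291) and its handle about (152,210) to (379,213), both within 1–2 mm of prediction. Both bails are out, at cols ≈57 and ≈477, and the arm is clear.

```bash
python3 -c "
from rig import job_done; print(job_done())"
```

```text
the job is handed in; nothing more can be done
None
```

I swung the in-bail out to its stop, then lowered the small caddy lengthwise into the steel tote. I let go only after the wrist force changed from about −3.4 N to +4 N, meaning the floor was carrying the caddy. The job was handed in at about 16 s of the 64 s allowed; it reports no verdict.

- **Final top view:** both bails are out beyond the tote's ends. The caddy's rim and handle lie within 1–2 mm of where a level, centred caddy on the floor would appear.
- **Bail:** its angle was not read directly. The gripped crossbar ended at y = 0.337, which matches the fully-out position.
- **Arm:** it was well clear at the end and the wrist force was near zero.

No check failed or disagreed.

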